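Refit the serving turntable's top and set a tea glass on it

ROBOT

A 6-joint arm with a two-finger parallel gripper is mounted at the origin on the work surface. World frame = base frame: x ahead of the robot, y to its left, z up, the work surface at z = 0. Lengths are in mm, angles in rad, forces in N, time in s.
With the tool pointing down it reaches from about 350 to 875 mm from the base axis. Payload 4.2 kg.
Tool frame: the origin (TCP) lies on the mounting face of the last link; the fingertips stand 173 mm ahead of it and the grasp point (between the pads) lies 155 mm ahead of it; z points along the fingers, y is the direction in which the jaws open and shut (so a half turn about z gives the same grasp; the last joint's range is limited). The gripper opens to 85 mm and grips with 20 to 120 N. Pads are 22 mm wide; open, the fingers measure 114 mm over their backs; the gripper's body (76 mm by 85 mm) begins 54 mm behind the grasp point. The pads swing forward as they close: fully open they stand 13 mm farther back than shut.
Start: joints at [1.594, 0.385, 0.008, 0, -1.194, -0.259], TCP at [145.982, 607.692, 404.712] pointing down, gripper open.
Joint ranges: [-3.14, 3.14], [-1.21, 2.06], [-1.07, 1.41], [-3.16, 2.05], [-2.99, -0.16], [-3.1, 3.1]. Speed limits (rad/s): [2.79, 2.79, 3.14, 3.14, 3.14, 3.14].

INTERFACE

Orientations are given as a unit quaternion [x, y, z, w].
In Python, from bench import arm gives the robot as it stands. The module is installed in compiled form; this text tells all that it offers.
- The arm moves only by the tool play_rows, never from a script. Its argument "moves" is a list of rows, each a list of 3 entries, a list of its own where there are three numbers: the shift along the world's x, y, z in units of 30 cm (1.0 is 30 cm), then the turn about the world's z in units of 30 degrees (1.0 is 30 degrees), then the gripper's target within -1 to 1 (shut at 1, half-way at 0, fully open at -1). In form: [[[x, y, z], turn, jaw], ...]. A call has 1 to 12 rows; each row is the pose to reach, as a shift and turn from the pose measured when the call began; what a row does not reach only later rows make up. A row lasts 1/8 s, in which the tool goes at most 62.5 mm and 10.7 degrees, less where a joint would pass 70% of its speed; a pose out of reach is approached as far as the arm can. A call with a number of a shift or a turn outside -1 to 1 is refused whole. A call with a gripper value outside its range is refused whole. The fingers move at their own pace and stop on an object; the grip force is fixed at half the most. Time passes only in rows, so rows that repeat a pose let the fingers close. It gives the time, the measured TCP pose, the force and the opening at its end, in the units of the state.
- arm.read_state(): the state, without advancing time (a new reading comes with each control period).
- arm.get_image(name): name is "scene" or "top" or "wrist"; returns a dict with "pixels" (400x640x3 uint8, red, green, blue), "vfov" (degrees; the focal length in pixels is half the picture's height over the tangent of half this angle, whatever the lens; pixels are square), "cx", "cy" (the principal point, pixels), "xyz" and "rotation" of the camera in the world. Camera axes: x right, y up, looking along -z (the intrinsics and any distortion apply to the point x, -y, -z); pixel columns grow to the right and rows downward; lengths in mm; the calibration is good to about 2 mm. The wrist camera is an equidistant fisheye: a pixel r from the principal point sees the ray r / f radians off the axis. A picture is of the moment at which its call begins. There is no depth.
- arm.job_done(): hands the job in, once; it reports no verdict.
Trained networks look in a picture, given as the dict that the camera call returned (one of the last four; its "shot" number tells which), for a name from the list of things; names that differ only in an ending like _2 or _b are one class to them, and where a whole thing is asked for, a point or a joint stands for the part that bears it (a point fixed in the world has none). Each returns a list of dicts, best first, with "conf" (0 to 1); they miss things now and then, are a little off and sometimes report something else, mostly with a low value. They report only what shows in the picture. A call takes as long as a camera call. They do not tell look-alikes from the thing itself.
- arm.look_for(name, picture): "centre" ([x, y, z] in mm, in world coordinates, good to about 4 mm: the middle of the surface that is visible of it).
The state is a dict: "clock": time; "joints": joint angles; "joint_vel": joint speeds; "joint_efforts": joint torques, N m; "position": TCP position; "ee_rot": TCP orientation; "contact_force": force on the tool from outside, world axes, zero at the start; "wrist_torque": the same for the moment, N m; "gripper_width": finger opening in mm.
Only numpy, scipy, OpenCV 4.12 (cv2) and the standard library are available. Lean on these libraries where they do the work, as an engineer would, in place of code of your own. Each camera call takes 0.05 s, during which the arm holds its last target.

TASK

Put the tea turntable back together: lift its round top off the black tray by the square hub and lower it over the base's spindle and drive pin, turning it gently to feel for a hole until it lies fully home, flush on the base, without forcing it. Then take the tea glass that stands on the tray, set it down gently, upright, inside any one of the top's four wire rings, and let go. Leave everything else where it is.

Things in the scene. Friction and masses are not known exactly. Their poses are not given: they have to be found in the camera images.
- hub (a point): Centre of the grip of the turntable's lift-off top: a square steel hub, 34 x 34 mm, sides facing this frame's x and y axes, standing 34 mm above the disc's upper face; a plain 14 mm bore runs through hub and disc. The point is on the bore's axis, 23 mm above the disc's underside, 17 mm below the hub's top; z up along the bore. It starts lying on the tray.
- top: The same top: bare aluminium disc, 6 mm thick, 238 mm across its rolled rim (the rim hangs 3 mm below and stands 3 mm above the disc), about 0.55 kg. Four round 10 mm holes pierce it at 40 mm from the axis, every 90 degrees, on its x and y axes. Origin on the axis at the disc's underside (7 mm above the board while it lies in the tray); axes as hub.
- ring0 (a point): Centre of the first of four low wire rings (67 mm clear inside, wire 3 mm high) on the top's upper face: 78 mm from the hub's axis at 45 degrees between its x and y axes; the point is on the disc's upper face.
- ring1 (a point): The same for the second ring, 135 degrees round from the hub's x axis towards y.
- ring2 (a point): The same for the third ring, at 225 degrees.
- ring3 (a point): The same for the fourth ring, at 315 degrees.
- base: The turntable's base, fixed on the board: black foot 190 mm across, carrying a turning aluminium carrier disc of 172 mm and a fixed upright steel spindle in the middle. Origin on the spindle's axis at the board.
- spindle_tip (a point): Tip of the spindle, 67 mm above the board. The spindle is 12 mm thick and tapers to 5 mm over its last 9 mm; home, it stands 5 mm proud of the hub.
- seat (a point): Point on the spindle's axis level with the tops of the carrier's six rubber pads, 22 mm above the board. Home, the disc's underside rests on the pads (hub 45 mm above the board). The carrier's steel drive pin, 8 mm thick, 40 mm from the axis, its slightly tapered tip 6 mm above the pads, must enter one of the disc's holes; else the disc stops about 6 mm too high.
- pin_circle (a point): Same point as seat, raised 6 mm to the pin's tip. The carrier's angle differs every time and is not reported: the pin may stand anywhere on its 40 mm circle round this point, so look, or feel for it. The bearing is stiff: turning the carrier takes about 0.4 N m, so a light press does not drag it round.
- glass_mid (a point): The clear tea glass in its steel holder that stands on the tray beside the round top: 54 mm across (57 mm at the foot), 88 mm high, 0.22 kg, wire handle on its +y side reaching 49 mm from its axis, below 38 mm height. The point is on its axis half-way up, 44 mm above its foot; z up. It can be gripped round the plain glass above the holder, from 40 mm up to its rim.
- tray: The black plastic tray, 280 x 400 mm (long side along its y axis), with a 4 mm floor and walls 22 mm high. Origin at the centre of its underside on the board; fixed. A small ceramic bowl and a teaspoon also lie on it.
- bowl: Small white ceramic bowl on the tray, 84 mm across, 40 mm high; origin under its centre. To be left alone.
- spoon: Steel teaspoon lying on the tray, 130 mm long. To be left alone.
- glass_1: Another tea glass in its holder, standing on the board at the right, 88 mm high, handle to 49 mm from its axis; origin under its centre. To be left alone.
- glass_2: Another such glass, on the board beyond the tray and base. To be left alone.
- glass_3: Another such glass, on the board at the left of the robot. To be left alone.
- kettle: Enamel kettle with a lever lid at the left of the board, about 170 mm across and 165 mm high. To be left alone.
- caddy: Round tin tea caddy at the right of the board, 88 mm across, 130 mm high. To be left alone.
- glass: The same tea glass as glass_mid, origin at the centre of its foot.
Mind the look-alikes: they are no part of the job. Leave any brown or pink look-alike of the glass alone. What is shaped like the base but green is not meant.

How it is judged (in metres and radians):
On the way:
1. the round top lies fully home on the base, over spindle and pin (z of hub in the frame of base below 0.0468 m and horizontal distance between hub and base below 0.003 m and angle between hub's own z axis and vertical below 0.02 rad), for 0.2 s.
At the end, for the whole second after the job is handed in: The top is home on the base: hub point under 46.8 mm above the board (45 when flush), within 3 mm of the spindle axis, level to 0.02 rad. The glass stands on it upright (0.04 rad), its axis within 10 mm of a ring's centre. Both released and at rest; nothing else shifted by over 20 mm (all of step 1 and (horizontal distance between glass_mid and ring0 below 0.01 m or horizontal distance between glass_mid and ring1 below 0.01 m or horizontal distance between glass_mid and ring2 below 0.01 m or horizontal distance between glass_mid and ring3 below 0.01 m) and z of glass_mid in the frame of hub between 0.025 and 0.0295 m and angle between glass_mid's own z axis and vertical below 0.04 rad and linear speed of each of glass, top below 0.02 m/s); the robot touches nothing.
It fails at once if the top is pressed or knocked on the base (spindle, pin or pads) with more than 40 N (contact force between top and base above 40 N).
It fails at once if the glass is knocked down on the top with more than 40 N (contact force between glass and top above 40 N).
It fails at once if the glass is tipped over (angle between glass_mid's own z axis and vertical above 0.7 rad).
It fails at once if something that was to be left alone is shifted by more than 20 mm (distance of any of bowl, spoon, glass_1, glass_2, glass_3, kettle, caddy from where it was at the start of the episode above 0.02 m).
It also fails if it takes over 61 s, if anything falls off the work surface, if the arm or the gripper's body presses on something with over 40 N, if the wrist force passes 120 N, or if a joint passes its speed limit or range.

## Working session

There is one attempt and no reset: what is moved stays moved. The work goes in short steps, Python scripts to look and compute and a tool call to move; the robot and the scene stay as the last step left them, time stands still between calls to the robot, and variables do not carry over. Pictures are saved under pics/ and viewed, and the job is handed in when it is done.

Besides the shell and the picture viewer there is one more tool, called after "Call:" as a command line: name --argument value ..., lists and objects as JSON in quotes. play_rows: Moves the arm, as the interface text tells. Shifts and turns lie within -1 to 1; 1 stands for 30 cm of shift or 30 degrees of turn. Its arguments: {"type":"object","properties":{"moves":{"type":"array"}},"required":["moves"]}

```bash
mkdir -p pics; cat > h.py <<'E'
import numpy as np, cv2
from bench import arm
def save(p,n): cv2.imwrite('pics/'+n,cv2.cvtColor(p['pixels'],cv2.COLOR_RGB2BGR))
def f(p): return 200/np.tan(np.radians(p['vfov'])/2)
def R(p): return np.array(p['rotation'],float).reshape(3,3)
def ray(p,u,v,wrist=False):
    x=(u-p['cx'])/f(p); y=(v-p['cy'])/f(p)
    if wrist:
        r=np.hypot(x,y); s=np.sin(r)/r if r>1e-9 else 1
        d=np.array([x*s,-y*s,-np.cos(r)])
    else: d=np.array([x,-y,-1.])
    return R(p)@d
def at(p,u,v,z,wrist=False):
    d=ray(p,u,v,wrist); o=np.array(p['xyz']); return o+d*(z-o[2])/d[2]
def proj(p,X,wrist=False):
    c=R(p).T@(np.array(X,float)-np.array(p['xyz']))
    x,y,z=c[0],-c[1],-c[2]
    if wrist:
        h=np.hypot(x,y); t=np.arctan2(h,z); k=t/h if h>1e-9 else 1/z
        return np.array([p['cx']+f(p)*x*k,p['cy']+f(p)*y*k])
    return np.array([p['cx']+f(p)*x/z,p['cy']+f(p)*y/z])
E
python3 - <<'E'
from h import *
np.set_printoptions(precision=2,suppress=True)
s=arm.read_state(); print(s)
for n in ['scene','top','wrist']:
    p=arm.get_image(n); save(p,n+'0.png'); print(n,{k:v for k,v in p.items() if k!='pixels'})
    for o in ['hub','top','base','spindle_tip','glass','tray','ring0','bowl','spoon','kettle','caddy']:
        try: print(o,[(np.round(r['centre']),round(r['conf'],2)) for r in arm.look_for(o,p)])
        except Exception as e: print(o,e)
E
```

```text
{'clock': 0.0, 'joints': array([ 1.59,  0.39,  0.01, -0.  , -1.19, -0.26]), 'joint_vel': array([ 0., -0.,  0., -0., -0.,  0.]), 'joint_efforts': array([  0.  , -39.23,  18.84,   4.19,  -0.  ,   0.  ]), 'position': array([145.91, 607.51, 403.62]), 'ee_rot': array([ 0.99, -0.12, -0.  ,  0.  ]), 'contact_force': array([ 0.31, -0.44,  0.69]), 'wrist_torque': array([-0.  ,  0.01, -0.01]), 'gripper_width': 85.57104059731768}
scene {'vfov': 54.15921392540127, 'cx': 318.0253417856929, 'cy': 193.08741767766895, 'xyz': array([1236.85,  524.1 , 1191.65]), 'rotation': array([0.15, 0.28, 0.84, 0.44]), 'shot': 1}
hub [(array([560., 297.,  14.]), 0.72), (array([312., 301.,  54.]), 0.3)]
top [(array([559., 294.,  14.]), 0.76), (array([793., -76.,  49.]), 0.37), (array([537., 103.,  58.]), 0.27)]
base [(array([ 579., -183.,   22.]), 0.83), (array([ 314., -220.,   19.]), 0.78)]
spindle_tip [(array([ 580., -184.,   17.]), 0.69), (array([ 318., -224.,   21.]), 0.68), (array([560., 296.,   8.]), 0.45)]
glass [(array([ 439., -520.,   52.]), 0.76), (array([792., -75.,  53.]), 0.71), (array([541., 105.,  58
[... 1427 characters left out ...]
  16.]), 0.67), (array([630.,  78.,  22.]), 0.65), (array([798., -84.,  41.]), 0.47)]
spoon [(array([423., 154.,  18.]), 0.45), (array([442., 563., 112.]), 0.39), (array([631.,  77.,  21.]), 0.28)]
kettle [(array([442., 561., 112.]), 0.74)]
caddy [(array([ 580., -504.,  115.]), 0.85)]
wrist {'vfov': 65.70646984690485, 'cx': 317.1203139009095, 'cy': 198.9594543575716, 'xyz': array([221.35, 590.  , 373.88]), 'rotation': array([ 0.09, -0.12,  0.78, -0.61]), 'shot': 3}
hub []
top []
base []
spindle_tip []
glass [(array([281., 206.,  63.]), 0.95), (array([285., 314.,  58.]), 0.79)]
tray []
ring0 [(array([310., 595., 131.]), 0.3)]
bowl []
spoon []
kettle [(array([305., 598., 128.]), 0.5)]
caddy []
```

```bash
sed -i 's/^def R(p).*/from scipy.spatial.transform import Rotation as Ro\ndef R(p): return Ro.from_quat(p["rotation"]).as_matrix()/' h.py
```

```text
(no output)
```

View pics/scene0.png

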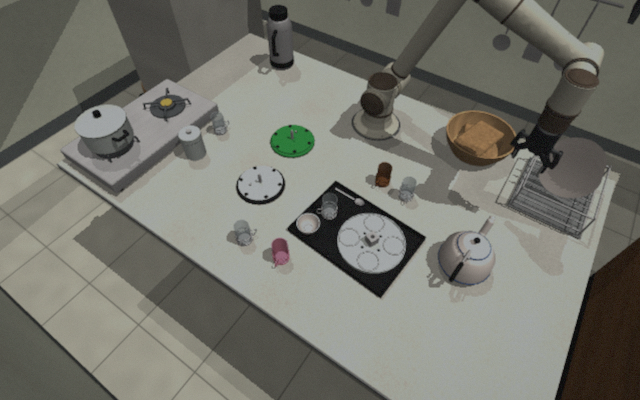

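View pics/top0.png

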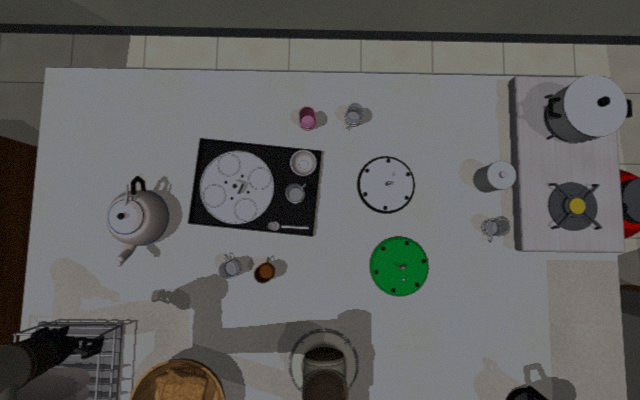

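View pics/wrist0.png

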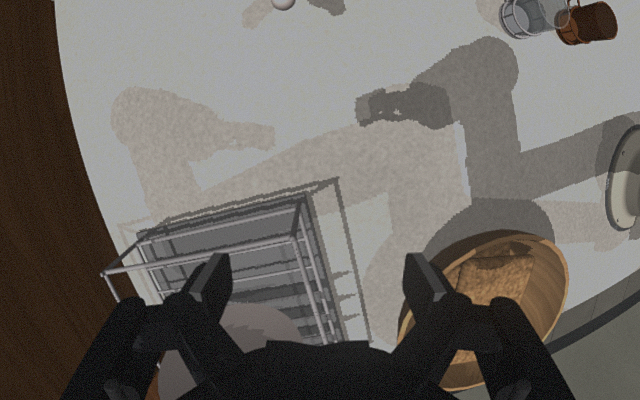

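```bash
python3 - <<'E'
from h import *
np.set_printoptions(precision=1,suppress=True)
p=arm.get_image('scene');q=arm.get_image('top');w=arm.get_image('wrist')
print(R(w)@[0,0,-1.],R(w)[:,0],R(w)[:,1])
print('base board',at(p,260,185,20),at(q,386,184,20))
print('top',at(p,372,239,10),at(q,237,187,10), at(p,373,240,40),at(q,239,187,40))
print('glass',at(p,330,206,50),at(q,296,194,50))
def crop(pp,u,v,n,r=60):
    c=pp['pixels'][v-r:v+r,u-r:u+r][:,:,::-1]; return cv2.resize(c,(400,400),interpolation=cv2.INTER_CUBIC)
cv2.imwrite('pics/c0.png',np.hstack([crop(q,237,187,0,55),crop(q,386,184,0,45)]))
E
```

```text
[-0.3  0.1 -1. ] [-0.2 -1.  -0. ] [ 0.9 -0.2 -0.3]
base board [ 580.2 -182.9   20. ] [ 565.6 -193.5   20. ]
top [539.7 288.   10. ] [549.5 289.1  10. ] [558.9 298.7  40. ] [546.3 276.4  40. ]
glass [529.1 103.6  50. ] [525.8  95.   50. ]
```

View pics/c0.png

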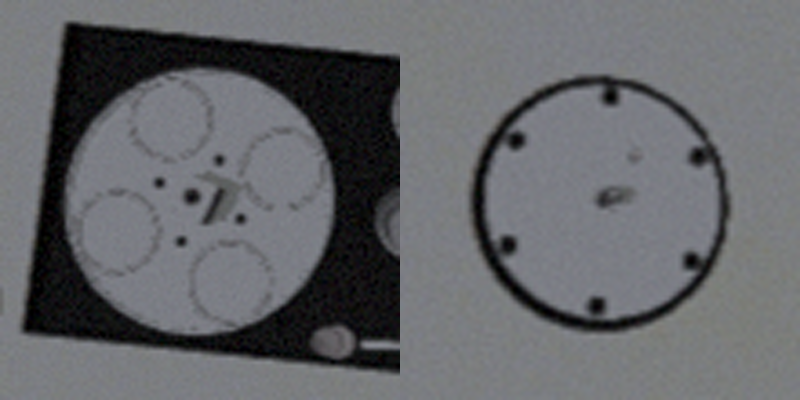

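Call:
play_rows --moves '[[[0.34,-0.265,0],-0.2,-1],[[0.68,-0.53,0],-0.3,-1],[[0.68,-0.53,0],-0.3,-1],[[0.68,-0.53,0],-0.3,-1],[[0.68,-0.53,0],-0.3,-1]]'

```text
clock: 2.58
position: [352.4, 446.2, 404.9]
ee_rot: [0.98, -0.197, 0.0, 0.0]
contact_force: [0.3, 0.5, -0.3]
gripper_width: 85.3
```

Call:
play_rows --moves '[[[0.68,-0.53,0],0,-1],[[0.68,-0.53,0],0,-1],[[0.68,-0.53,0],0,-1],[[0.68,-0.53,0],0,-1],[[0.68,-0.53,0],0,-1]]'

```text
clock: 3.2
position: [558.4, 285.5, 404.3]
ee_rot: [0.98, -0.199, 0.0, 0.0]
contact_force: [-0.2, 0.1, -0.3]
gripper_width: 85.4
```

```bash
python3 - <<'E'
from h import *
np.set_printoptions(precision=2,suppress=True)
s=arm.read_state(); print(s['clock'],s['position'],s['ee_rot'],s['contact_force'])
w=arm.get_image('wrist'); save(w,'w1.png')
for o in ['hub','ring0','glass']:
    print(o,[(np.round(r['centre']),round(r['conf'],2)) for r in arm.look_for(o,w)])
E
```

```text
3.2 [558.44 285.52 404.32] [ 0.98 -0.2   0.    0.  ] [-0.25  0.07 -0.34]
hub [(array([562., 285.,  12.]), 0.96)]
ring0 [(array([557., 284.,  14.]), 0.86), (array([516., 550.,  87.]), 0.16)]
glass [(array([531., 100.,  58.]), 0.96), (array([311., 287.,  41.]), 0.56)]
```

View pics/w1.png

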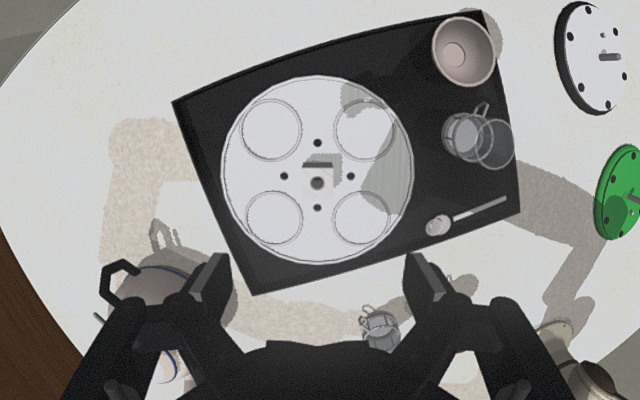

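```bash
python3 - <<'E'
from h import *
np.set_printoptions(precision=2,suppress=True)
w=arm.get_image('wrist')
im=w['pixels']; c=im[60:280,210:430][:,:,::-1]; cv2.imwrite('pics/c1.png',cv2.resize(c[70:160,60:160],(800,720),interpolation=cv2.INTER_CUBIC))
print('bore',at(w,317.5,183,47,True))
H=[at(w,u,v,13,True)[:2] for u,v in [(318,142.5),(351,176),(317,208),(284,176)]]
H=np.array(H);print(H,H.mean(0)); d1=H[0]-H[2];d2=H[1]-H[3]
for d in(d1,d2): print(np.linalg.norm(d),np.degrees(np.arctan2(d[1],d[0])))
s=arm.read_state();T=Ro.from_quat(s['ee_rot']).as_matrix();print('tool y',np.degrees(np.arctan2(T[1,1],T[0,1])))
for c in [(607,56),(602,35)]:print('base',at(w,*c,67,True),at(w,*c,28,True))
E
```

```text
bore [548.31 291.55  47.  ]
[[585.1  275.46]
 [532.63 254.45]
 [510.96 307.85]
 [563.77 328.68]] [548.11 291.61]
80.9083800314883 -23.604407403877588
80.49428907579312 -112.7609353264071
tool y -112.67480287593388
base [ 573.48 -151.94   67.  ] [ 566.67 -204.11   28.  ]
base [ 603.54 -153.22   67.  ] [ 600.55 -205.55   28.  ]
```

View pics/c1.png

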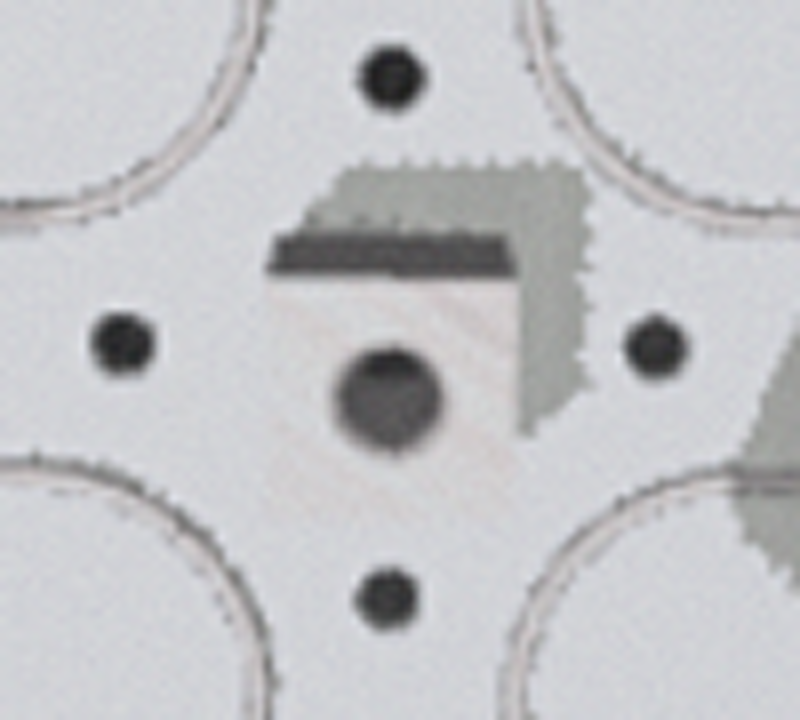

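Call:
play_rows --moves '[[[-0.034,0.0203,-0.2],0,-1],[[-0.034,0.0203,-0.4],0,-1],[[-0.034,0.0203,-0.55],0,-1],[[-0.034,0.0203,-0.65],0,-1],[[-0.034,0.0203,-0.7],0,-1],[[-0.034,0.0203,-0.7],0,-1]]'

```text
clock: 4.2
position: [544.6, 295.4, 194.7]
ee_rot: [0.981, -0.196, -0.0, 0.0]
contact_force: [-0.1, 0.8, 0.4]
gripper_width: 85.4
```

```bash
python3 - <<'E'
from h import *
w=arm.get_image('wrist'); save(w,'w2.png')
E
```

```text
(no output)
```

View pics/w2.png

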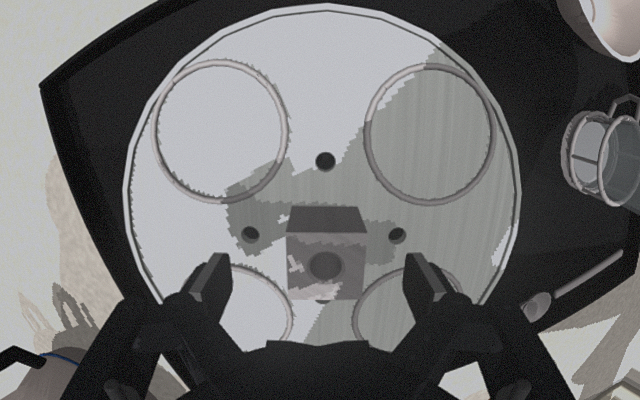

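```bash
python3 - <<'E'
from h import *
np.set_printoptions(precision=2,suppress=True)
w=arm.get_image('wrist');s=arm.read_state()
print(s['position'],w['xyz']-s['position'],s['clock'])
print('bore',at(w,325,266,47,True))
H=np.array([at(w,u,v,13,True)[:2] for u,v in [(325,161),(397,236),(250,235)]]);print(H,H[1:].mean(0))
T=Ro.from_quat(s['ee_rot']).as_matrix();print('tool x',np.degrees(np.arctan2(T[1,0],T[0,0])), T.T@(w['xyz']-s['position']), T[:,2])
d=H[1]-H[2]; print(np.degrees(np.arctan2(d[1],d[0])))
E
```

```text
[545.38 295.43 196.52] [ 71.33 -29.22 -31.42] 4.3
bore [552.69 289.4   47.  ]
[[589.25 273.69]
 [535.81 252.59]
 [567.49 326.76]] [551.65 289.67]
tool x -22.60257366983185 [77.04 -0.36 31.53] [ 0.  0. -1.]
-113.1265910359686
```

Call:
play_rows --moves '[[[0.024,-0.02,0],0,-1],[[0.024,-0.02,0],0,-1],[[0.024,-0.02,0],0,-1]]'

```text
clock: 4.68
position: [552.8, 289.2, 197.1]
ee_rot: [0.981, -0.196, 0.001, -0.001]
contact_force: [-0.1, 0.1, 0.5]
gripper_width: 84.9
```

```bash
python3 - <<'E'
from h import *
np.set_printoptions(precision=2,suppress=True)
for i in range(3):
    s=arm.read_state();w=arm.get_image('wrist');
    print(s['clock'],s['position'],s['joint_vel'],w['xyz'])
save(w,'w3.png')
E
```

```text
4.675 [552.81 289.15 197.08] [ 0.    0.   -0.01 -0.    0.    0.  ] [624.45 259.87 166.36]
4.725 [552.68 289.22 196.88] [ 0.  0. -0. -0.  0.  0.] [624.32 259.94 166.15]
4.775 [552.61 289.28 196.73] [ 0.  0. -0.  0.  0.  0.] [624.24 260.01 165.99]
```

View pics/w3.png

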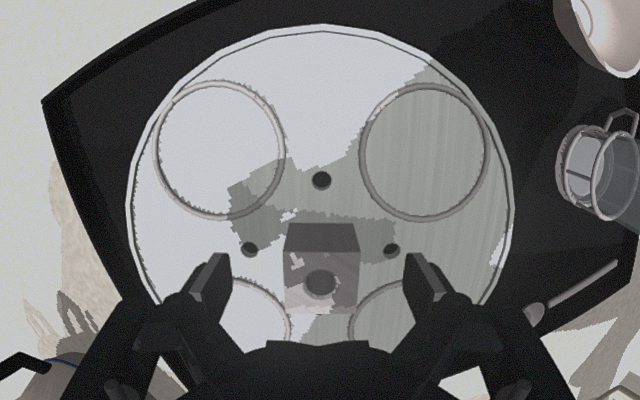

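```bash
python3 - <<'E'
from h import *
np.set_printoptions(precision=2,suppress=True)
s=arm.read_state();w=arm.get_image('wrist');
print(s['position'],proj(w,[*s['position'][:2],47],True),at(w,320.5,284,47,True), at(w,321.5,181,13,True),at(w,391,251,13,True),at(w,249,250,13,True))
E
```

```text
[552.54 289.34 196.6 ] [319.27 283.11] [551.88 289.01  47.  ] [587.89 273.33  13.  ] [535.56 252.52  13.  ] [566.88 325.96  13.  ]
```

Call:
play_rows --moves '[[[0,0,0],0,1],[[0,0,0],0,1],[[0,0,0],0,1],[[0,0,0],0,1],[[0,0,0],0,1],[[0,0,0],0,1],[[0,0,0],0,1]]'

```text
clock: 5.75
position: [552.5, 289.4, 196.8]
ee_rot: [0.981, -0.196, 0.001, -0.001]
contact_force: [-1.1, -0.2, 4.4]
gripper_width: 33.0
```

Call:
play_rows --moves '[[[0,0,0.05],0,1],[[0,0,0.15],0,1],[[0,0,0.3],0,1],[[0,0,0.45],0,1],[[0,0,0.5],0,1],[[0,0,0.5],0,1]]'

```text
clock: 6.5
position: [552.1, 289.2, 346.5]
ee_rot: [0.981, -0.196, 0.001, -0.001]
contact_force: [0.7, 0.4, -6.5]
gripper_width: 33.0
```

```bash
python3 - <<'E'
from h import *
np.set_printoptions(precision=2,suppress=True)
s=arm.read_state();w=arm.get_image('wrist');save(w,'w4.png')
print(s)
E
```

```text
{'clock': 6.5, 'joints': array([ 0.74,  0.43, -0.08, -0.  , -1.06,  0.43]), 'joint_vel': array([ 0.  ,  0.04, -0.05, -0.01,  0.  ,  0.  ]), 'joint_efforts': array([ -0.03, -44.84,  20.52,   4.89,  -0.03,   0.  ]), 'position': array([552.13, 289.19, 346.49]), 'ee_rot': array([ 0.98, -0.2 ,  0.  , -0.  ]), 'contact_force': array([ 0.72,  0.45, -6.54]), 'wrist_torque': array([ 0.  ,  0.03, -0.06]), 'gripper_width': 33.018901323992836}
```

View pics/w4.png

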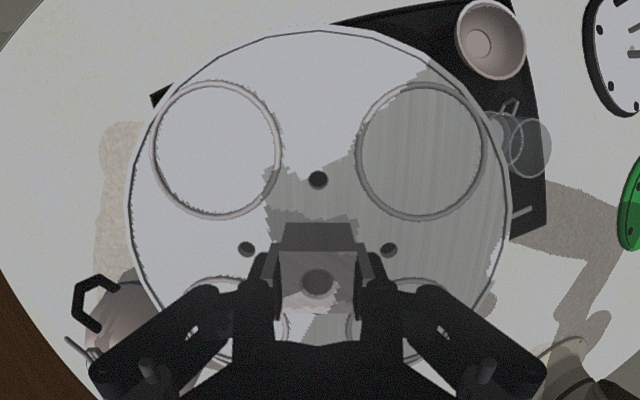

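Call:
play_rows --moves '[[[-0.02,-0.15,0],-0.2,1],[[-0.04,-0.35,0],-0.5,1],[[-0.04,-0.45,0],-0.5,1],[[-0.04,-0.5,0],-0.5,1],[[-0.04,-0.5,0],-0.5,1],[[-0.04,-0.5,0],-0.5,1]]'

```text
clock: 7.3
position: [540.0, 139.8, 344.1]
ee_rot: [0.947, -0.322, -0.001, -0.0]
contact_force: [0.7, -0.1, -4.8]
gripper_width: 32.9
```

```bash
python3 - <<'E'
from h import *
np.set_printoptions(precision=2,suppress=True)
s=arm.read_state();w=arm.get_image('wrist');save(w,'w5.png')
print(s['position'],s['joint_vel'],w['xyz'],s['contact_force'])
cv2.imwrite('pics/c5.png',cv2.resize(w['pixels'][0:200,420:640][:,:,::-1],(792,720)[::1],interpolation=cv2.INTER_CUBIC)[:600])
q=arm.get_image('top');save(q,'t5.png')
cv2.imwrite('pics/ct5.png',cv2.resize(q['pixels'][139:229,341:431][:,:,::-1],(600,600),interpolation=cv2.INTER_CUBIC))
E
```

```text
[540.03 139.84 344.12] [ 0.01 -0.    0.01  0.   -0.    0.  ] [601.47  93.15 313.15] [ 0.66 -0.1  -4.76]
```

View pics/w5.png

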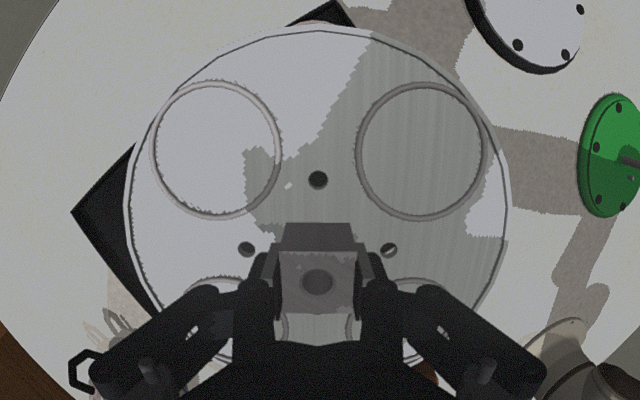

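View pics/ct5.png

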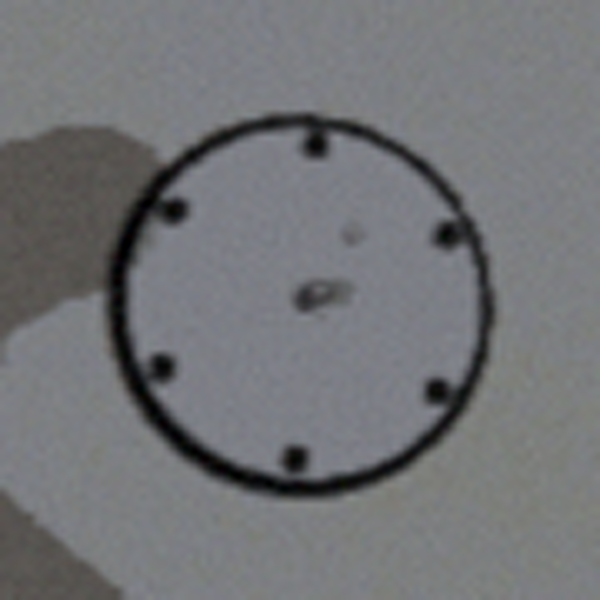

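Call:
play_rows --moves '[[[0.15,-0.06,0],0,1],[[0.3,-0.12,0],0,1],[[0.4,-0.15,0],0,1],[[0.4,-0.15,0],0,1],[[0.4,-0.15,0],0,1]]'

```text
clock: 8.02
position: [659.6, 95.7, 343.6]
ee_rot: [0.947, -0.322, -0.002, 0.0]
contact_force: [-1.2, -0.2, -4.3]
gripper_width: 33.1
```

```bash
python3 - <<'E'
from h import *
np.set_printoptions(precision=2,suppress=True)
s=arm.read_state();w=arm.get_image('wrist');save(w,'w6.png')
print(s['position'],s['joint_vel'],w['xyz'],s['contact_force'])
cv2.imwrite('pics/c6.png',cv2.resize(w['pixels'][0:200,440:640][:,:,::-1],(600,600),interpolation=cv2.INTER_CUBIC))
E
```

```text
[659.57  95.71 343.57] [ 0.01 -0.02 -0.01  0.    0.    0.  ] [721.02  49.08 312.53] [-1.16 -0.18 -4.28]
```

View pics/w6.png

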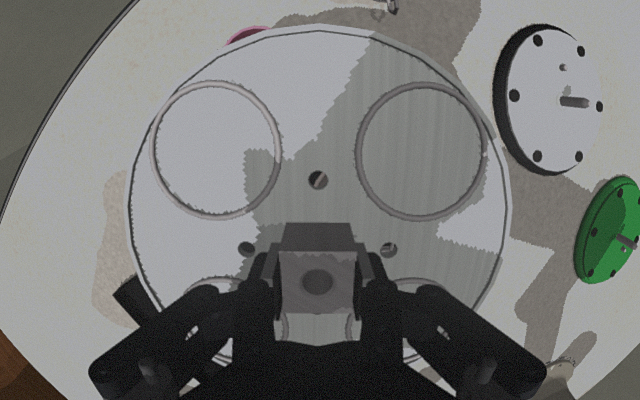

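View pics/c6.png

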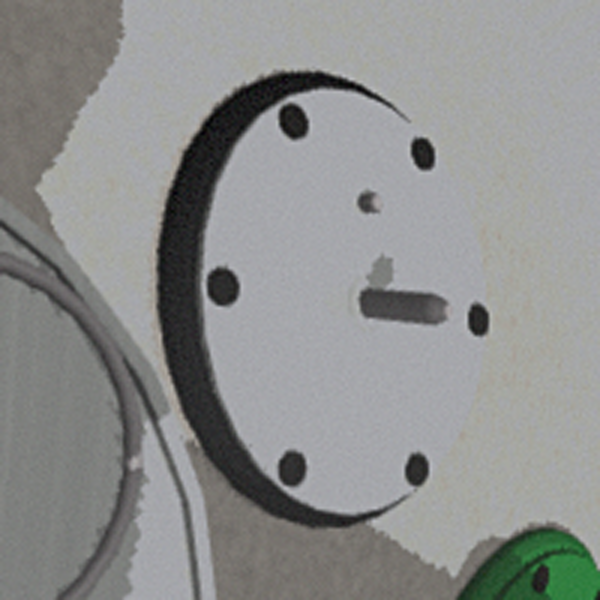

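```bash
python3 - <<'E'
from h import *
np.set_printoptions(precision=1,suppress=True)
w=arm.get_image('wrist');s=arm.read_state();print(s['position'],w['xyz'])
P=np.array([at(w,440+u/3,v/3,22,True)[:2] for u,v in [(293,121),(423,153),(478,319),(417,469),(292,468),(222,286)]])
c=P.mean(0);print(c,np.linalg.norm(P-c,axis=1),(P[0]+P[3])/2,(P[1]+P[4])/2,(P[2]+P[5])/2)
print('tip',at(w,440+444/3,309/3,67,True))
pin=at(w,440+375/3,203/3,28,True)[:2];d=pin-c
print('pin',pin,np.linalg.norm(d),np.degrees(np.arctan2(d[1],d[0])), np.degrees(np.arctan2(*(P-c).T[::-1])))
q=arm.get_image('top')
k=90/600
Q=np.array([at(q,341+u*k,139+v*k,22)[:2] for u,v in [(315,145),(446,235),(437,392),(294,459),(161,367),(173,210)]])
c2=Q.mean(0);print('top',c2,np.linalg.norm(Q-c2,axis=1))
pin=at(q,341+352*k,139+234*k,27)[:2];d=pin-c2
print('pin',pin,np.linalg.norm(d),np.degrees(np.arctan2(d[1],d[0])), np.degrees(np.arctan2(*(Q-c2).T[::-1])))
# tool & bore in hand
T=Ro.from_quat(s['ee_rot']).as_matrix();print('tool x ang',np.degrees(np.arctan2(T[1,0],T[0,0])))
z=s['position'][2]; b=at(w,317.5,282.5,z-149.7,True); print('bore rel',b-s['position'])
H=[at(w,u,v,z-183.7,True) for u,v in[(318,180),(389,250),(246,250)]]
for h in H:
  d=h-b;print(np.linalg.norm(d[:2]),np.degrees(np.arctan2(d[1],d[0])))
E
```

```text
[659.2  95.8 344.4] [720.8  49.2 313. ]
[ 567.7 -194.3] [76.7 76.8 76.6 76.9 76.7 77.1] [ 567.6 -194.3] [ 567.6 -194.4] [ 567.9 -194.2]
tip [ 568.7 -193.2   67. ]
pin [ 600.6 -216. ] 39.371906380539784 -33.449063686535446 [  -4.   -64.3 -124.   176.1  115.9   55.8]
top [ 565.  -195.3] [76.8 76.7 77.3 77.  77.  77.2]
pin [ 597.3 -217.6] 39.28866858658648 -34.64394362077818 [  -4.1  -64.3 -124.1  176.1  115.6   55.7]
tool x ang -37.50470853191532
bore rel [   0.1    0.4 -149.7]
38.77701734943261 -38.01106581002779
40.21903105839412 -129.562755321953
40.053710641831145 54.372592749677985
```

Call:
play_rows --moves '[[[-0.04,-0.12,0],0.13,1],[[-0.1,-0.3,0],0.13,1],[[-0.16,-0.5,0],0.13,1],[[-0.22,-0.7,0],0.13,1],[[-0.28,-0.87,0],0.13,1],[[-0.303,-0.955,0],0.13,1],[[-0.305,-0.967,0],0.13,1],[[-0.305,-0.967,-0.1],0.13,1],[[-0.305,-0.967,-0.22],0.13,1],[[-0.305,-0.967,-0.25],0.13,1],[[-0.305,-0.967,-0.25],0.13,1],[[-0.305,-0.967,-0.25],0.13,1]]'

```text
clock: 9.68
position: [568.6, -194.1, 271.5]
ee_rot: [0.957, -0.289, 0.001, -0.0]
contact_force: [-0.7, -0.3, -5.0]
gripper_width: 32.7
```

```bash
python3 - <<'E'
from h import *
np.set_printoptions(precision=2,suppress=True)
w=arm.get_image('wrist');save(w,'w7.png');s=arm.read_state()
T=Ro.from_quat(s['ee_rot']).as_matrix();print('tool x ang',np.degrees(np.arctan2(T[1,0],T[0,0])))
print(s['clock'],s['position'],s['joint_vel'],T[:,2],s['contact_force'],s['wrist_torque'])
cv2.imwrite('pics/c7.png',cv2.resize(w['pixels'][150:330,220:420][:,:,::-1],(800,720),interpolation=cv2.INTER_CUBIC)[:600])
E
```

```text
tool x ang -33.56023865526085
9.725 [ 568.49 -194.16  271.49] [-0.   -0.   -0.01 -0.01  0.    0.  ] [ 0.  0. -1.] [-0.05 -0.56 -5.47] [-0.01  0.05 -0.03]
```

View pics/c7.png

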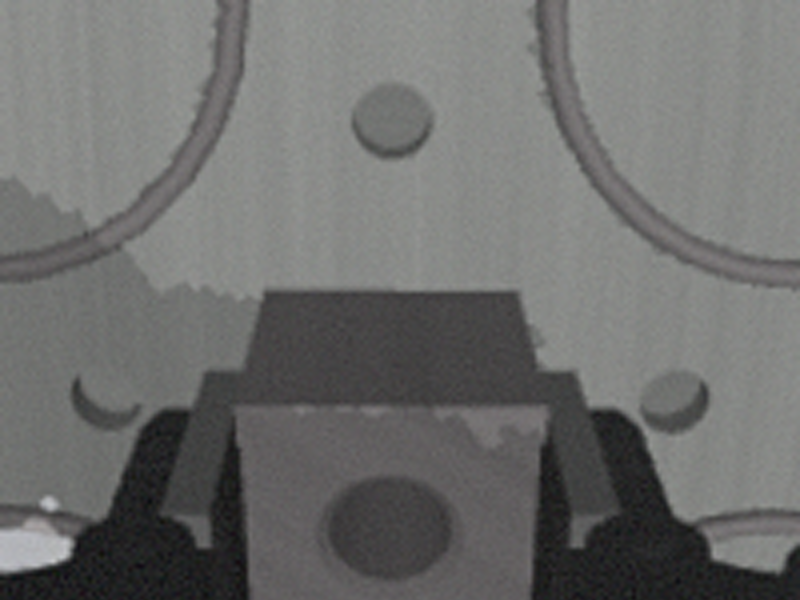

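Call:
play_rows --moves '[[[-0.0025,0,-0.015],0,1],[[-0.0025,0,-0.03],0,1],[[-0.0025,0,-0.042],0,1],[[-0.0025,0,-0.054],0,1],[[-0.0025,0,-0.064],0,1],[[-0.0025,0,-0.07],0,1],[[-0.0025,0,-0.07],0,1]]'

```text
clock: 10.6
position: [567.7, -194.2, 250.3]
ee_rot: [0.957, -0.289, 0.001, -0.0]
contact_force: [0.6, 0.6, -5.5]
gripper_width: 33.0
```

```bash
cat > look.py <<'E'
from h import *
import sys
np.set_printoptions(precision=2,suppress=True)
n=sys.argv[1]
w=arm.get_image('wrist');save(w,n+'.png');s=arm.read_state()
T=Ro.from_quat(s['ee_rot']).as_matrix();print('tool x ang',np.degrees(np.arctan2(T[1,0],T[0,0])))
print(s['clock'],s['position'],s['joint_vel'],T[:,2],s['contact_force'],s['wrist_torque'])
cv2.imwrite('pics/c_'+n+'.png',cv2.resize(w['pixels'][160:310,220:420][:,:,::-1],(800,600),interpolation=cv2.INTER_CUBIC)[:600])
E
python3 look.py a8
```

```text
tool x ang -33.55588367952826
10.65 [ 567.8  -194.19  250.47] [ 0. -0.  0. -0.  0.  0.] [ 0.  0. -1.] [-0.28 -0.38 -4.7 ] [ 0.03 -0.05  0.04]
```

View pics/c_a8.png

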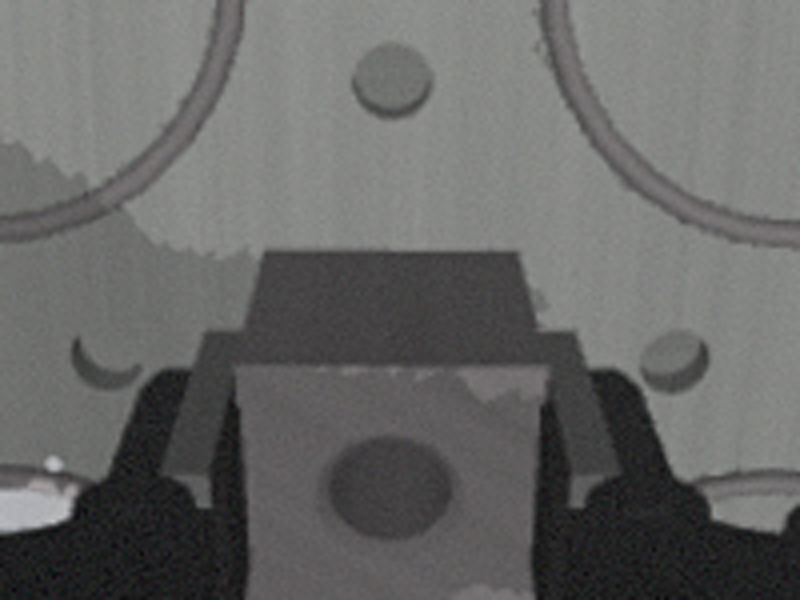

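Call:
play_rows --moves '[[[0,0,-0.012],0,1],[[0,0,-0.025],0,1],[[0,0,-0.04],0,1],[[0,0,-0.055],0,1],[[0,0,-0.055],0,1]]'

```text
clock: 11.28
position: [567.9, -194.8, 233.5]
ee_rot: [0.957, -0.289, 0.001, 0.0]
contact_force: [0.6, -6.4, -5.5]
gripper_width: 32.7
```

```bash
python3 look.py a9
```

```text
tool x ang -33.562095700891
11.325 [ 567.93 -194.78  233.54] [-0. -0.  0. -0. -0. -0.] [ 0. -0. -1.] [ 0.22 -6.12 -5.74] [-1.91 -0.22  0.01]
```

View pics/c_a9.png

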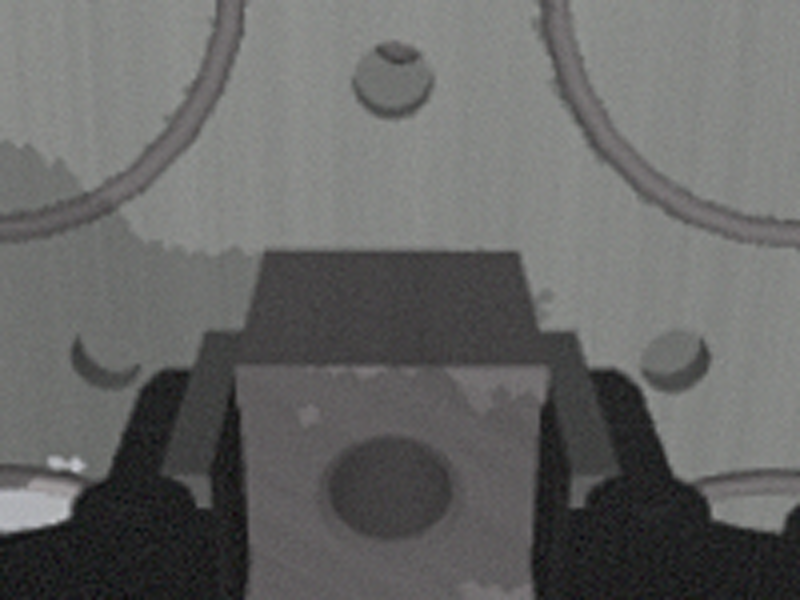

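Call:
play_rows --moves '[[[0,-0.002,0],0,1],[[0,-0.002,-0.01],0,1],[[0,-0.002,-0.02],0,1],[[0,-0.002,-0.03],0,1],[[0,-0.002,-0.037],0,1],[[0,-0.002,-0.037],0,1]]'

```text
clock: 12.08
position: [567.8, -195.2, 222.0]
ee_rot: [0.957, -0.289, 0.001, 0.0]
contact_force: [-0.1, 1.2, -4.7]
gripper_width: 32.9
```

```bash
python3 look.py a10
```

```text
tool x ang -33.559385096409336
12.125 [ 567.87 -195.25  222.23] [-0. -0.  0.  0.  0.  0.] [ 0. -0. -1.] [ 0.78  0.3  -5.26] [-0.   -0.02  0.05]
```

View pics/c_a10.png

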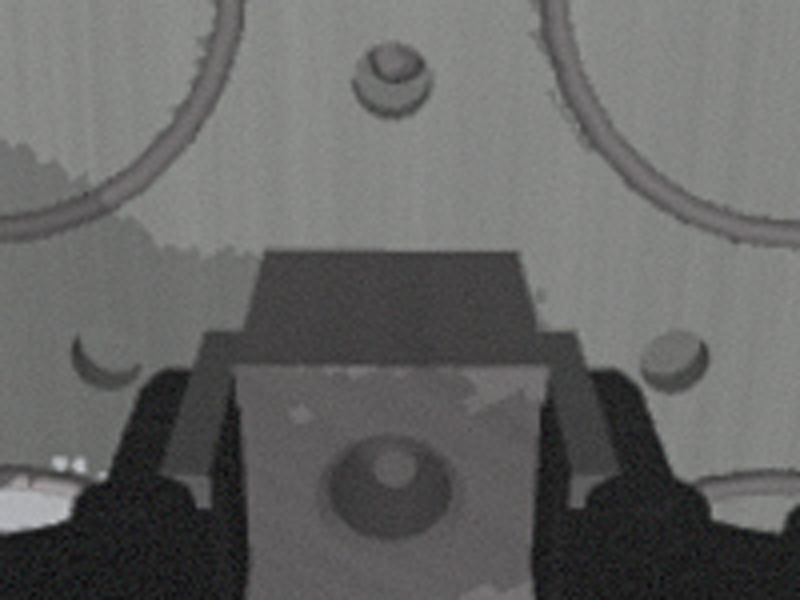

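Call:
play_rows --moves '[[[0,0,-0.004],-0.02,1],[[0,0,-0.008],-0.02,1],[[0,0,-0.012],-0.02,1],[[0,0,-0.016],-0.02,1],[[0,0,-0.02],-0.02,1],[[0,0,-0.022],-0.02,1]]'

```text
clock: 12.88
position: [567.8, -195.3, 215.5]
ee_rot: [0.956, -0.294, 0.001, 0.0]
contact_force: [0.3, 0.3, -5.4]
gripper_width: 32.9
```

```bash
python3 look.py a11
```

```text
tool x ang -34.16231435492389
12.925 [ 567.82 -195.27  215.45] [-0. -0.  0.  0. -0.  0.] [ 0. -0. -1.] [-0.53 -0.43 -5.32] [-0.01  0.06  0.07]
```

View pics/c_a11.png

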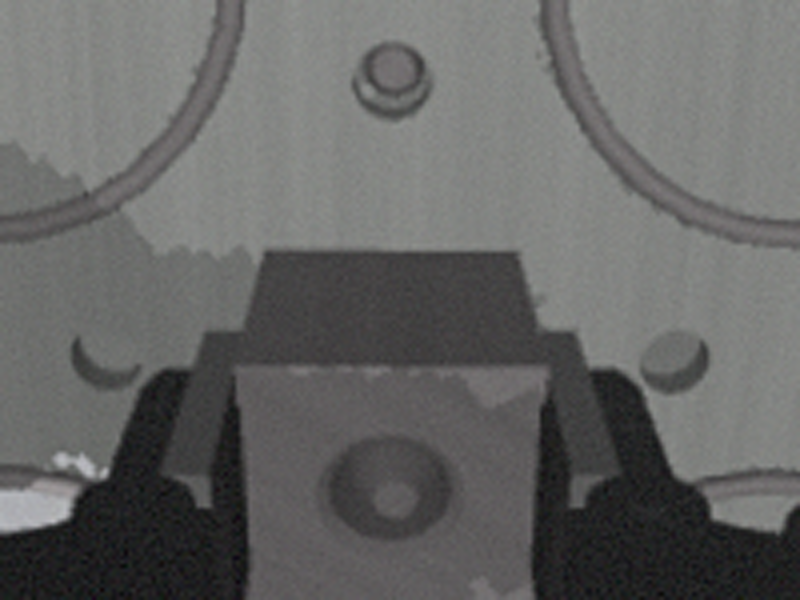

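Call:
play_rows --moves '[[[0,0,-0.003],0,1],[[0,0,-0.006],0,1],[[0,0,-0.009],0,1],[[0,0,-0.011],0,1],[[0,0,-0.011],0,1]]'

```text
clock: 13.55
position: [567.8, -195.3, 212.1]
ee_rot: [0.956, -0.294, 0.001, 0.0]
contact_force: [-0.2, 0.8, -6.5]
gripper_width: 32.6
```

```bash
python3 look.py a12
```

```text
tool x ang -34.16144640801815
13.6 [ 567.83 -195.27  212.16] [ 0. -0.  0.  0. -0.  0.] [ 0. -0. -1.] [-0.3   0.09 -5.54] [-0.06 -0.01  0.03]
```

View pics/c_a12.png

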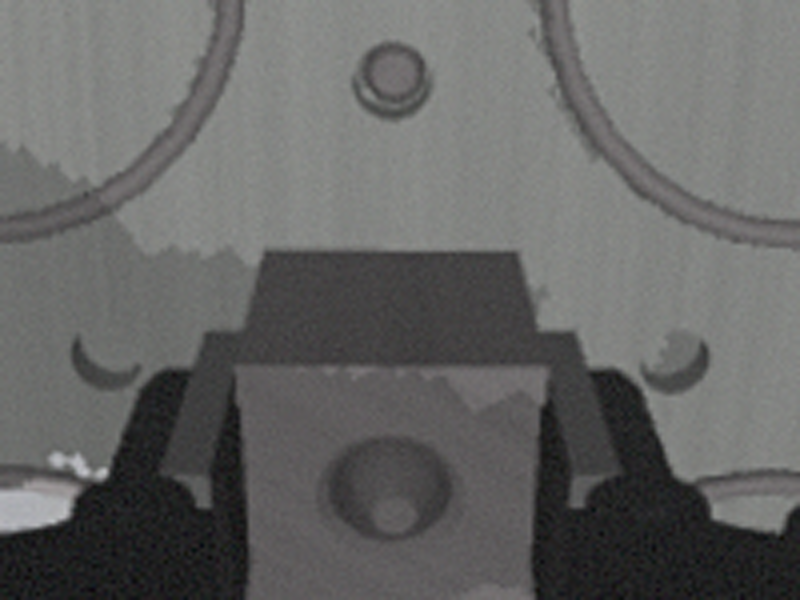

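Pin well inside the hole, still free. Lower the last bit till it carries.

Call:
play_rows --moves '[[[0,0,-0.001],0,1],[[0,0,-0.002],0,1],[[0,0,-0.003],0,1],[[0,0,-0.003],0,1]]'

```text
clock: 14.1
position: [567.9, -195.3, 211.7]
ee_rot: [0.956, -0.294, 0.001, 0.0]
contact_force: [-1.0, 0.8, -0.2]
gripper_width: 32.4
```

Call:
play_rows --moves '[[[0,0,0],0,0.3],[[0,0,0],0,-0.2],[[0,0,0],0,-1],[[0,0,0],0,-1],[[0,0,0],0,-1],[[0,0,0],0,-1]]'

```text
clock: 14.85
position: [567.9, -195.3, 211.8]
ee_rot: [0.956, -0.294, 0.001, 0.0]
contact_force: [0.6, 0.1, 0.1]
gripper_width: 85.5
```

Call:
play_rows --moves '[[[0,0,0.04],0,-1],[[0,0,0.15],0,-1],[[0,0,0.3],0,-1],[[0,0,0.45],0,-1],[[0,0,0.5],0,-1],[[0,0,0.5],0,-1]]'

```text
clock: 15.6
position: [567.8, -195.3, 363.1]
ee_rot: [0.956, -0.294, 0.002, -0.0]
contact_force: [-1.0, 0.1, -0.4]
gripper_width: 85.3
```

```bash
python3 look.py a13
```

```text
tool x ang -34.1742610012058
15.65 [ 567.48 -195.19  361.4 ] [ 0.    0.03 -0.03 -0.    0.   -0.  ] [ 0. -0. -1.] [-0.73 -0.9  -1.01] [-0.05  0.05 -0.01]
```

View pics/a13.png

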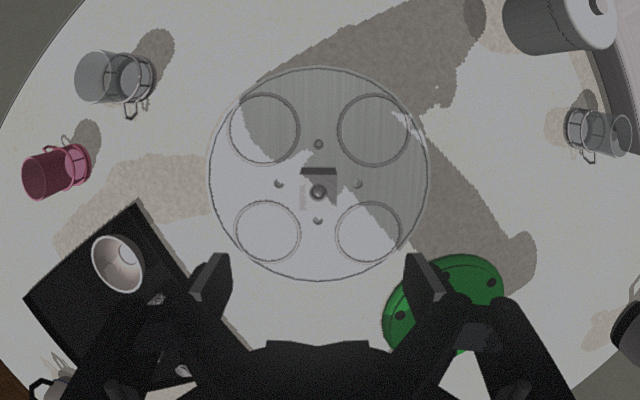

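Call:
play_rows --moves '[[[-0.03,0.15,0],0,-1],[[-0.06,0.35,0],0,-1],[[-0.09,0.55,0],0,-1],[[-0.11,0.75,0],0,-1],[[-0.12,0.92,0],0,-1],[[-0.12,0.98,0],0,-1],[[-0.12,0.98,0],0,-1],[[-0.12,0.98,0],0,-1]]'

```text
clock: 16.65
position: [531.4, 97.9, 360.5]
ee_rot: [0.956, -0.294, -0.0, 0.001]
contact_force: [-1.3, 0.6, -0.3]
gripper_width: 85.5
```

```bash
python3 look.py a14; python3 - <<'E'
from h import *
w=arm.get_image('wrist'); print([(np.round(r['centre'],1),r['conf']) for r in arm.look_for('glass',w)])
E
```

```text
tool x ang -34.27190038319178
16.7 [531.49  97.67 360.75] [-0.01 -0.01  0.    0.    0.   -0.  ] [ 0. -0. -1.] [-0.35 -0.09  0.01] [-0.02 -0.02  0.02]
[(array([520.2, 102.9,  49.3]), 0.95), (array([749.8,  78.9,  12.3]), 0.71), (array([ 572.7, -192.9,   56.2]), 0.55), (array([304.5, 169.8,   8.7]), 0.47)]
```

View pics/a14.png

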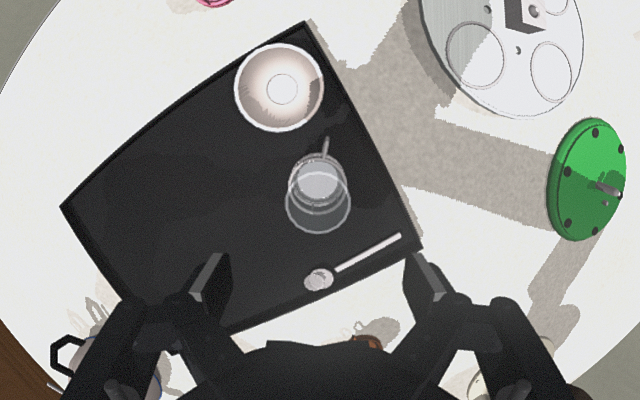

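```bash
python3 - <<'E'
from h import *
np.set_printoptions(precision=1,suppress=True)
w=arm.get_image('wrist');s=arm.read_state();print(s['position'])
print('rim',at(w,318.5,202.5,92,True),at(w,286,202,92,True),at(w,351,202,92,True),at(w,318,171,92,True),at(w,318,233.5,92,True))
c=at(w,318.5,202.5,92,True)
im=w['pixels'].copy()
for z,r,col in((92,27,(255,0,0)),(4,28.5,(0,255,0))):
  for a in np.linspace(0,6.28,60):
    u,v=proj(w,[c[0]+r*np.cos(a),c[1]+r*np.sin(a),z],True); cv2.circle(im,(int(u*1),int(v*1)),0,col,-1)
cv2.imwrite('pics/c15.png',cv2.resize(im[110:260,230:410][:,:,::-1],(720,600),interpolation=cv2.INTER_NEAREST))
print('handle',at(w,326,140,42,True)-c)
E
```

```text
[531.5  97.7 361.3]
rim [530.5  97.9  92. ] [545.7 119.5  92. ] [515.9  75.8  92. ] [552.3  83.5  92. ] [508.1 113.7  92. ]
handle [ 33.  -31.2 -50. ]
```

View pics/c15.png

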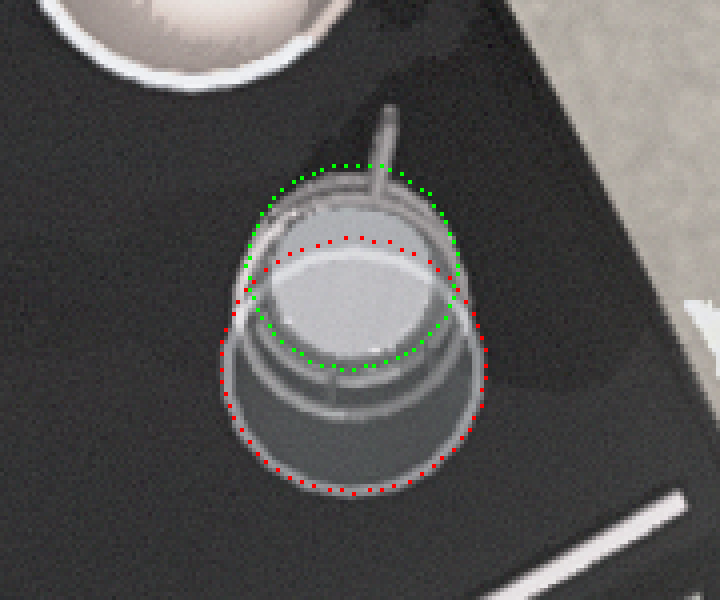

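Call:
play_rows --moves '[[[-0.007,0.003,-0.1],0,-1],[[-0.007,0.003,-0.25],0,-1],[[-0.007,0.003,-0.28],0,-1],[[-0.007,0.003,-0.28],0,-1],[[-0.007,0.003,-0.28],0,-1]]'

```text
clock: 17.48
position: [530.2, 98.8, 279.0]
ee_rot: [0.956, -0.295, 0.002, -0.001]
contact_force: [1.1, 0.6, -0.1]
gripper_width: 85.6
```

```bash
python3 look.py a16;python3 - <<'E'
from h import *
np.set_printoptions(precision=1,suppress=True)
w=arm.get_image('wrist');s=arm.read_state();c=s['position']
im=w['pixels'].copy()
for z,r,col in((92,27,(255,0,0)),(4,28.5,(0,255,0))):
  for a in np.linspace(0,6.28,60):
    u,v=proj(w,[c[0]+r*np.cos(a),c[1]+r*np.sin(a),z],True); cv2.circle(im,(int(u*1),int(v*1)),0,col,-1)
cv2.imwrite('pics/c16.png',cv2.resize(im[130:330,220:420][:,:,::-1],(600,600),interpolation=cv2.INTER_NEAREST))
E
```

```text
tool x ang -34.268079100794246
17.525 [530.06  98.81 279.04] [ 0.    0.   -0.01 -0.    0.   -0.  ] [ 0.  0. -1.] [-0.13  0.59  0.69] [ 0.    0.03 -0.01]
```

View pics/c16.png

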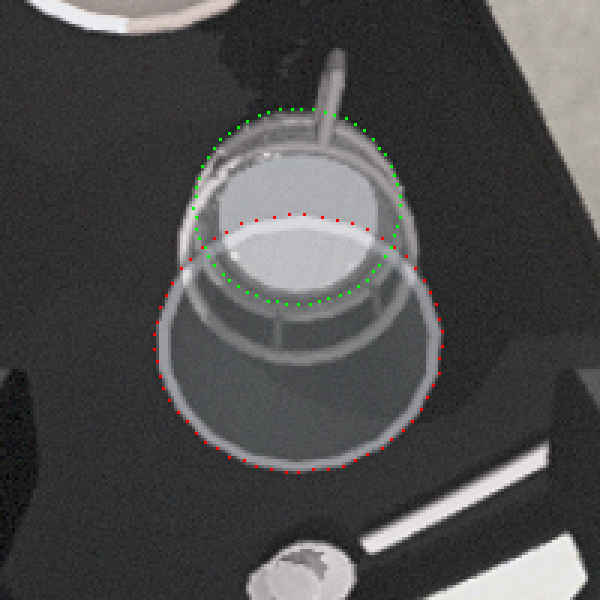

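Call:
play_rows --moves '[[[0,0,-0.08],0,-1],[[0,0,-0.16],0,-1],[[0,0,-0.18],0,-1],[[0,0,-0.18],0,-1],[[0,0,-0.18],0,1],[[0,0,-0.18],0,1],[[0,0,-0.18],0,1],[[0,0,-0.18],0,1],[[0,0,-0.18],0,1]]'

```text
clock: 18.7
position: [530.3, 98.9, 226.0]
ee_rot: [0.956, -0.294, 0.003, -0.002]
contact_force: [-0.4, -1.1, 6.8]
gripper_width: 53.0
```

Call:
play_rows --moves '[[[0,0,0.03],0,1],[[0,0,0.1],0,1],[[0,0,0.23],0,1],[[0,0,0.32],0,1],[[0,0,0.35],0,1],[[0,0,0.35],0,1]]'

```text
clock: 19.45
position: [530.0, 98.8, 330.8]
ee_rot: [0.956, -0.295, 0.002, -0.002]
contact_force: [-0.9, 1.0, -1.4]
gripper_width: 53.0
```

```bash
python3 look.py a17
```

```text
tool x ang -34.26365956558661
19.5 [529.82  98.77 329.98] [ 0.    0.02 -0.01  0.   -0.   -0.  ] [ 0.  0. -1.] [-0.68 -0.23 -2.99] [-0.06  0.05 -0.03]
```

View pics/a17.png

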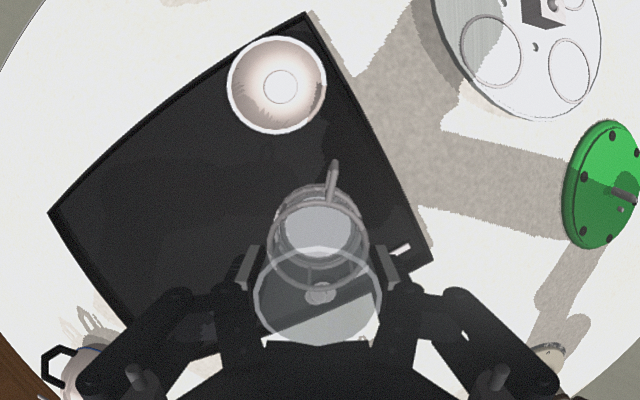

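```bash
python3 - <<'E'
from h import *
np.set_printoptions(precision=1,suppress=True)
w=arm.get_image('wrist');s=arm.read_state();print(s['position'])
print(at(w,490.5,51,28,True), at(w,569,70,28,True))
for a in (10.8,100.8,190.8,280.8): 
  a=np.radians(a);X=np.array([567.85+78*np.cos(a),-195.2+78*np.sin(a),28]);print(X,proj(w,X,True))
E
```

```text
[529.8  98.8 329.6]
[ 553.3 -115.1   28. ] [ 491.2 -206.8   28. ]
[ 644.5 -180.6   28. ] [485.1 -49.4]
[ 553.2 -118.6   28. ] [492.9  49.6]
[ 491.2 -209.8   28. ] [570.4  69. ]
[ 582.5 -271.8   28. ] [563.7 -21. ]
```

Call:
play_rows --moves '[[[0.01,-0.1,0],0,1],[[0.03,-0.27,0],0,1],[[0.05,-0.45,0],0,1],[[0.07,-0.62,0],0,1],[[0.078,-0.71,0],0,1],[[0.078,-0.725,0],0,1],[[0.078,-0.725,-0.1],0,1],[[0.078,-0.725,-0.17],0,1],[[0.078,-0.725,-0.17],0,1],[[0.078,-0.725,-0.17],0,1]]'

```text
clock: 20.8
position: [553.7, -118.2, 279.0]
ee_rot: [0.956, -0.294, 0.002, -0.001]
contact_force: [0.2, 0.1, -2.0]
gripper_width: 52.8
```

```bash
python3 look.py a18
```

```text
tool x ang -34.19918702429584
20.85 [ 553.71 -118.26  279.42] [-0.01 -0.01  0.   -0.    0.    0.  ] [ 0.  0. -1.] [ 0.05  0.73 -1.39] [-0.03 -0.02 -0.02]
```

View pics/a18.png

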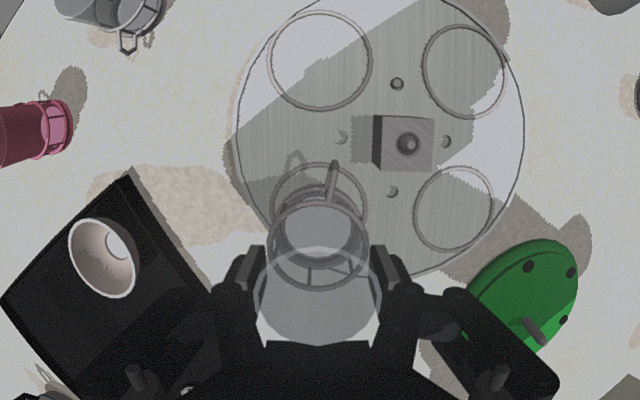

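Call:
play_rows --moves '[[[-0.001,-0.001,-0.03],0,1],[[-0.001,-0.001,-0.06],0,1],[[-0.001,-0.001,-0.075],0,1],[[-0.001,-0.001,-0.083],0,1],[[-0.001,-0.001,-0.083],0,1]]'

```text
clock: 21.48
position: [553.4, -118.6, 254.4]
ee_rot: [0.956, -0.294, 0.002, -0.001]
contact_force: [0.7, 0.1, -1.8]
gripper_width: 52.8
```

```bash
python3 look.py a19
```

```text
tool x ang -34.20299181579605
21.525 [ 553.5  -118.62  254.57] [ 0. -0.  0. -0.  0. -0.] [ 0.  0. -1.] [ 0.5   0.38 -2.08] [-0.04  0.   -0.02]
```

View pics/a19.png

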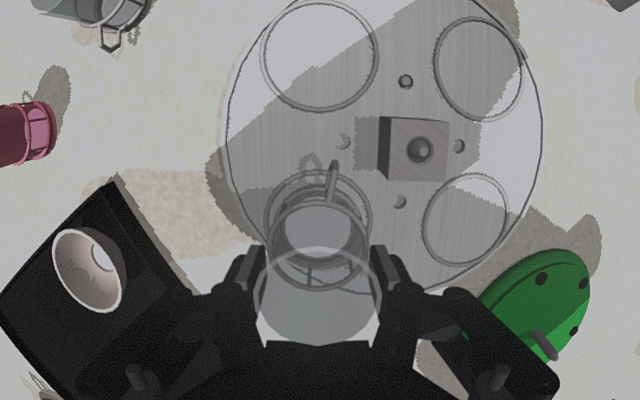

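Call:
play_rows --moves '[[[0,0,-0.003],0,1],[[0,0,-0.006],0,1],[[0,0,-0.009],0,1],[[0,0,-0.012],0,1],[[0,0,-0.012],0,1]]'

```text
clock: 22.15
position: [553.5, -118.6, 250.9]
ee_rot: [0.956, -0.294, 0.002, -0.001]
contact_force: [0.2, 0.0, -2.1]
gripper_width: 52.5
```

Call:
play_rows --moves '[[[0,0,-0.002],0,1],[[0,0,-0.004],0,1],[[0,0,-0.004],0,1]]'

```text
clock: 22.52
position: [553.5, -118.6, 250.1]
ee_rot: [0.956, -0.294, 0.002, -0.001]
contact_force: [0.3, -0.1, 0.8]
gripper_width: 53.0
```

Touched down lightly (weight off the wrist). Release and rise.

Call:
play_rows --moves '[[[0,0,0],0,0.2],[[0,0,0],0,0],[[0,0,0],0,-0.5],[[0,0,0],0,-1],[[0,0,0],0,-1],[[0,0,0],0,-1],[[0,0,0],0,-1]]'

```text
clock: 23.4
position: [553.5, -118.6, 250.0]
ee_rot: [0.956, -0.294, 0.002, -0.001]
contact_force: [-0.1, 1.0, 0.6]
gripper_width: 85.1
```

Call:
play_rows --moves '[[[0,0,0.04],0,-1],[[0,0,0.12],0,-1],[[0,0,0.25],0,-1],[[0,0,0.38],0,-1],[[0,0,0.4],0,-1],[[0,0,0.4],0,-1],[[0,0,0.4],0,-1],[[0,0,0.4],0,-1]]'

```text
clock: 24.4
position: [553.4, -118.6, 368.9]
ee_rot: [0.956, -0.294, 0.001, -0.0]
contact_force: [-0.0, 0.7, -0.3]
gripper_width: 85.6
```

```bash
python3 look.py a20;python3 - <<'E'
from h import *
np.set_printoptions(precision=1,suppress=True)
w=arm.get_image('wrist')
im=w['pixels'].copy()
def circ(x,y,z,r,col):
  for a in np.linspace(0,6.28,90):
    u,v=proj(w,[x+r*np.cos(a),y+r*np.sin(a),z],True); cv2.circle(im,(int(u),int(v)),0,col,-1)
circ(553.2,-118.6,116,27,(255,0,0));circ(553.2,-118.6,28,33.5,(0,255,0));circ(567.85,-195.2,67,2.5,(255,0,0));circ(567.85,-195.2,31,119,(0,0,255))
cv2.imwrite('pics/c20.png',cv2.resize(im[0:300,180:580][:,:,::-1],(800,600),interpolation=cv2.INTER_NEAREST))
E
```

```text
tool x ang -34.196957232268915
24.45 [ 553.44 -118.63  369.07] [ 0.   -0.    0.01  0.    0.    0.  ] [ 0.  0. -1.] [ 0.09 -1.02  0.48] [ 0.02 -0.   -0.01]
```

View pics/c20.png

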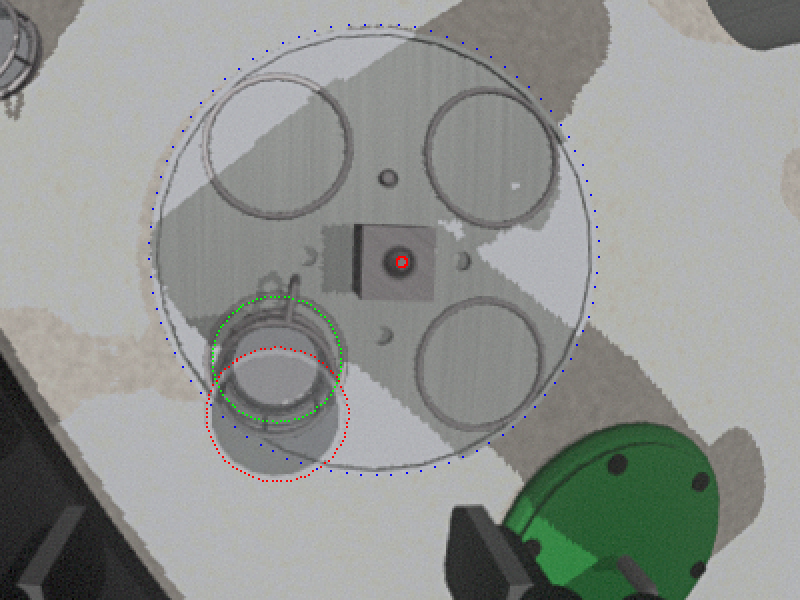

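```bash
python3 - <<'E'
from h import *
p=arm.get_image('scene');cv2.imwrite('pics/s21.png',cv2.resize(p['pixels'][100:300,200:450][:,:,::-1],(750,600)))
print(arm.job_done())
E
```

```text
the job is handed in; nothing more can be done
None
```

View pics/s21.png

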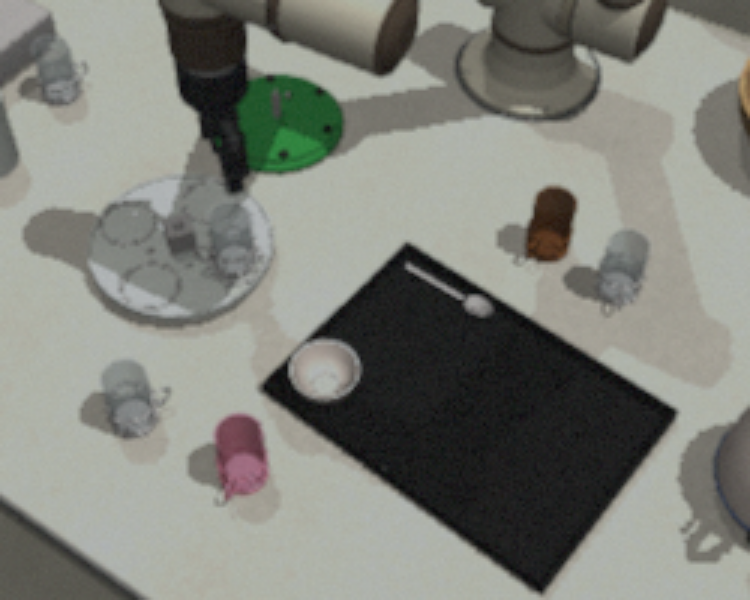

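The turntable top is home on the base and the tray's glass stands upright, released, inside ring 1. I handed the job in at about 24.5 s; no verdict was reported.

- **Top:** I lifted it by the hub, turned it about 4° to match the pin seen by the wrist camera, and lowered it. There was one brief 6 N sideways touch on the spindle, which I corrected. It settled at the height expected for flush, with its weight off the wrist, and the pin showed inside a hole.
- **Glass:** It touched down at the height expected for standing on the disc rather than on the wire. The last wrist picture shows it within a few millimetres of the ring's centre.
- **Rest of the scene:** The last scene picture shows the tray, bowl, spoon and the glasses in view undisturbed by eye. I did not measure their positions, and the caddy and kettle were only partly in that crop.
- **Disagreements:** The first far-off wrist reading of the hub was about 4.5 mm off; a closer look corrected it before the grasp. The overhead camera put the base about 2.5 mm from where the wrist camera did, and I used the wrist value.

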